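# Clear the tipped print, then hold the curing lid open

## Task

Take the tipped-over grey sleeve off the freely spinning turntable and lay it gently, without dropping it, in the red reject tray, leaving the three standing sleeves upright on the turntable and the resin bottle undisturbed. Then lift the orange, bar-handled lid of the curing box and hold it still, 50 degrees open from shut, so that the good batch can be loaded: the lid falls shut by itself, so finish while your gripper is holding it there.

Things in the scene. Friction and masses are not known exactly. Their poses are not given: they have to be found in the camera images.
- tipped: the tipped-over grey printed sleeve, lying on the turntable disc: 50 mm long, body 22 mm diameter, a 28 mm round collar at one end and a hexagonal foot, 28 mm across flats, at the other (each 4 mm long), so that it lies level on a flat and does not roll easily; about 30 g. Origin at its centre, 14 mm above what it lies on; its x axis runs along the sleeve. The other sleeves stand at least 70 mm from its centre
- turntable: round turntable, origin at the centre of its underside on the table, fixed there; it carries a white disc, 220 mm diameter, top 32 mm above the table, which spins at a touch about the vertical through this point
- disc (a joint): angle of the white disc in rad, counter-clockwise from above; turns freely, almost without friction
- sleeve_a: one of three good grey sleeves standing on the turntable, hexagonal foot down: 50 mm tall, 22 mm body, 28 mm foot and collar, about 30 g. Origin at its centre (25 mm above the disc), z along its axis, up. To be left standing on the disc (it may ride round with it)
- sleeve_b: one of three good grey sleeves standing on the turntable, hexagonal foot down: 50 mm tall, 22 mm body, 28 mm foot and collar, about 30 g. Origin at its centre (25 mm above the disc), z along its axis, up. To be left standing on the disc (it may ride round with it)
- sleeve_c: one of three good grey sleeves standing on the turntable, hexagonal foot down: 50 mm tall, 22 mm body, 28 mm foot and collar, about 30 g. Origin at its centre (25 mm above the disc), z along its axis, up. To be left standing on the disc (it may ride round with it)
- tray: open red reject tray, fixed to the table between turntable and curing box: 130 mm along its x, 120 mm along its y, walls 35 mm high and 4 mm thick, floor 4 mm thick. Origin at the centre of its underside, z up
- resin_bottle: black resin bottle with white cap, 66 mm diameter, 160 mm tall, 0.5 kg, standing loose beyond the tray; origin at the centre of its underside, z up; leave it alone
- cure_box: grey curing box fixed to the table, 180 mm along its x, 200 mm along its y, 100 mm tall, with an orange lid hinged along its far (+x) upper edge; the lid's handle side is -x. The origin is the centre of its underside, z up. This body carries the lid
- lid (a joint): angle of the lid in rad: 0 shut, growing as the handle side rises (50 degrees is 0.873), stop at 1.35; at every angle it falls shut under its own weight (about 0.4 kg, so about 2 N at the bar)
- lid_hinge (a point): middle of the lid's hinge line, 104 mm above the table; the hinge line runs along the curing box's y axis; its axes are those of the curing box
- lid_bar (a point): middle of the lid's round steel handle bar, 12 mm diameter, which runs along the box's y axis for 120 mm, joined to the lid by a 12 mm round arm at each end. It lies in the lid's plane, 225 mm from the hinge line, 45 mm out from the lid's front edge (39 mm free between bar and lid); shut, it is 104 mm above the table with nothing under it. The lid is 8 mm thick. The round bar can turn between the fingers as the lid rises, so the gripper can stay pointing down
Not all that is in view belongs to the job. What is shaped like the sleeve_c but blue is not meant.

How it is judged:
By the outcome, as a careful person would: the job done as asked, in the order asked, and still so for the second after the job is handed in, while the arm keeps its last pose, push and grip.
It also fails if it takes over 54 s, if anything falls off the work surface, if the arm or the gripper's body presses on something with over 40 N, if the wrist force passes 120 N, or if a joint passes its speed limit or range.

## Robot

A 7-joint arm with a two-finger parallel gripper is mounted at the origin on the work surface. World frame = base frame: x ahead of the robot, y to its left, z up, the work surface at z = 0. Lengths are in m, angles in rad, forces in N, time in s.
With the tool pointing down it reaches from about 0.4 to 0.875 m from the base axis. Payload 6.5 kg.
Tool frame: the origin (TCP) lies at the very end of the fingers, on their centre line; the grasp point (between the pads) lies 19 mm behind it; y points along the fingers, x is the direction in which the jaws open and shut, and the axes are right-handed (so a half turn about y gives the same grasp; the last joint's range is limited). The gripper opens to 85 mm and grips with 20 to 120 N. Pads are 22 mm wide; open, the fingers measure 114 mm over their backs; the gripper's body (76 mm by 85 mm) begins 54 mm behind the grasp point. The pads swing forward as they close: fully open they stand 13 mm farther back than shut.
Start: joints at [1.118, 0.536, -0.004, 1.538, 0.003, 1.067, -0.071], TCP at [0.245, -0.602, 0.231] pointing down, gripper open.
Joint ranges: [-2.7, 2.7], [-0.37, 2.16], [-1.27, 1.26], [0.24, 2.4], [-1.31, 4.45], [0.19, 1.91], [-2.76, 2.76]. Speed limits (rad/s): [2.39, 2.39, 3.14, 3.14, 3.14, 3.14, 3.14].

## Interface

Orientations are given as a rotation vector (axis times angle).
In Python, from rig import manip gives the robot as it stands.
- The arm moves only by the shell command python3 -m jog 'ROWS' [FORCE]. ROWS is JSON, one flat list of numbers, 5 for each row, row after row: the shift along the tool's x, y, z in mm, then the turn about the tool's y in degrees, then the finger opening in mm, from 0 to 85.4. A call has 1 to 10 rows; each row shifts and turns the pose as measured when the row begins, along the tool's axes as they then stand; what a row does not reach is not made up. A row lasts 1/12 s, in which the tool goes at most 41.7 mm and 7.16 degrees, less where a joint would pass 70% of its speed; a pose out of reach is approached as far as the arm can. A call with a gripper value outside its range is refused whole. The fingers move at their own pace and stop on an object; FORCE is the grip in N (left out, the last holds). Time passes only in rows, so rows that do not move let the fingers close. It gives the time, the measured TCP pose, the force and the opening at its end, in the units of the state.
- manip.get_state(): the state, without advancing time (a new reading comes with each control period).
- manip.get_image(name): name is "side" or "top" or "wrist"; returns (picture, depth): 384x512x3 uint8, red, green, blue; 384x512 float32, m along the optical axis (not along the pixel's ray), 0 where there is no reading.
- manip.get_calibration(name): a dict with "K" (3x3 intrinsics, pixels), "xyz" and "attitude" of the camera in the world. Camera axes: x right, y down, z forward; pixel columns grow to the right and rows downward; lengths in m; the calibration is good to about 2 mm. A picture is of the moment at which its call begins: read the wrist's pose just before it. get_calibration takes no time and is no camera call; for the wrist camera it gives the pose at the moment of the call.
- manip.hand_in(): hands the job in, once; it reports no verdict.
The state is a dict: "clock": time; "joint_positions": joint angles; "joint_vel": joint speeds; "effort": joint torques, N m; "eef_pos": TCP position; "orientation": TCP orientation; "wrist_force": force on the tool from outside, world axes, zero at the start; "torque": the same for the moment, N m; "opening": finger opening in m.
Only numpy, scipy, OpenCV 4.12 (cv2) and the standard library are available. Lean on these libraries where they do the work, as an engineer would, in place of code of your own. Each camera call takes 0.05 s, during which the arm holds its last target. There are 200 camera calls.

## Working session

There is one attempt and no reset: what is moved stays moved. The work goes in short steps, Python scripts to look and compute and a shell command to move; the robot and the scene stay as the last step left them, time stands still between calls to the robot, and variables do not carry over. Pictures are saved under pics/ and viewed, about 8 in all and at most 12, crops included, and the job is handed in when it is done.

```bash
ls; mkdir -p pics
cat > h.py <<'E'
import numpy as np, cv2
from scipy.spatial.transform import Rotation as R
from rig import manip
def cam(n):
    c=manip.get_calibration(n); im,d=manip.get_image(n)
    return im,d,c
def rot(c):
    a=np.array(c["attitude"],float)
    return a if a.shape==(3,3) else R.from_rotvec(a).as_matrix()
def cloud(d,c):
    K=np.array(c["K"]);v,u=np.mgrid[:d.shape[0],:d.shape[1]]
    p=np.stack([(u-K[0,2])/K[0,0]*d,(v-K[1,2])/K[1,1]*d,d],-1)
    return p@rot(c).T+np.array(c["xyz"])
def save(n,im): cv2.imwrite('pics/'+n+'.png',im[...,::-1])
E
python3 - <<'E'
from h import *
s=manip.get_state();print(s)
ims=[]
for n in("top","side"):
    im,d,c=cam(n);print(n,c);np.savez('pics/'+n+'0.npz',im=im,d=d,P=cloud(d,c));save(n+'0',im)
E
```

```text
pics
{'clock': 0.0, 'joint_positions': array([ 1.11781235,  0.5371797 , -0.00443344,  1.53883659,  0.00261616,
        1.06731141, -0.07121589]), 'joint_vel': array([-7.57002986e-04,  9.45024888e-05,  5.04722579e-04,  6.36793024e-04,
        1.26905832e-03, -6.50184304e-04,  1.77663781e-03]), 'effort': array([-8.65666043e-04, -5.83402097e+01,  1.04843348e+00, -2.59103036e+01,
        1.23723596e-02,  9.48456436e-03,  1.58547164e-05]), 'eef_pos': array([ 0.24493091, -0.6014195 ,  0.23041862]), 'orientation': array([-1.3668726 ,  0.92082657, -0.91833753]), 'wrist_force': array([-0.55338012, -0.06885005,  0.6627266 ]), 'torque': array([-0.04605646, -0.02323694,  0.01900182]), 'opening': 0.08537610875576516}
top {'K': array([[406.31556678,   0.        , 252.39865199],
       [  0.        , 406.31556678, 188.32419874],
       [  0.        ,   0.        ,   1.        ]]), 'xyz': array([ 0.49275409, -0.01920027,  1.11610661]), 'attitude': array([-2.19363923,  2.17160801, -0.08253954])}
side {'K': array([[474.40959195,   0.        , 260.45224861],
       [  0.        , 474.40959195, 194.14263898],
       [  0.        ,   0.        ,   1.        ]]), 'xyz': array([-0.03228311,  0.62296103,  0.64421512]), 'attitude': array([-0.91592726,  2.30689094, -1.290804  ])}
```

View pics/top0.png

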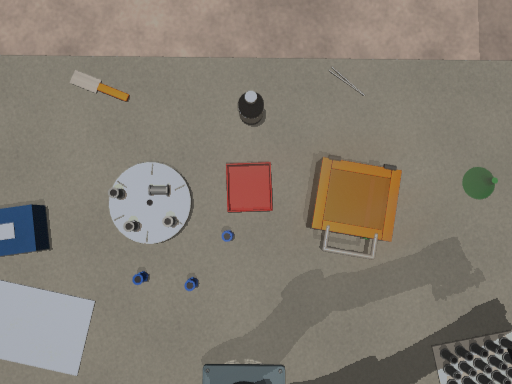

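View pics/side0.png

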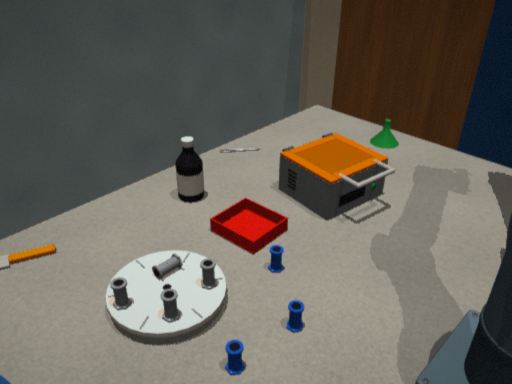

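The top view shows the turntable at about (150,203) px. The lying grey sleeve, at (159,190), is the only lying one. Three grey sleeves stand at (117,194), (132,226) and (169,222), and three blue ones at (227,236), (140,279) and (190,284) are not meant. The red tray is at (249,188), the bottle at (251,105), and the box with its orange lid at (357,200), with the bar near (350,253).

Run:
```python
from h import *
z=np.load('pics/top0.npz');im,d,P=z['im'],z['d'],z['P']
hsv=cv2.cvtColor(im,cv2.COLOR_RGB2HSV)
print('table z',np.median(P[60:360:10,200:300:10,2]))
def rep(n,m,zr=None,show=True):
    m=m&(d>0)
    if zr: m&=(P[...,2]>zr[0])&(P[...,2]<zr[1])
    k,l,st,ce=cv2.connectedComponentsWithStats(m.astype(np.uint8))
    for i in range(1,k):
        if st[i,4]<15: continue
        q=P[l==i]; r=cv2.minAreaRect(q[:,:2].astype(np.float32)*1000)
        print(n,'px',ce[i].round(),'n',st[i,4],'mean',q.mean(0).round(4),'z5-95',np.percentile(q[:,2],[5,50,95]).round(3),'rect',np.round(r[0],1),np.round(r[1],1),round(r[2],1))
H,S,V=[hsv[...,i].astype(int) for i in range(3)]
v,u=np.mgrid[:384,:512]
rep('red',((H<6)|(H>174))&(S>150))
rep('disc',(abs(u-150)<55)&(abs(v-203)<55),(0.024,0.04))
rep('ondisc',(np.hypot(u-150,v-203)<48),(0.042,0.1))
rep('lid',(abs(u-357)<60)&(abs(v-205)<60)&(H>8)&(H<22)&(S>150),(0.08,.13))
rep('barall',(abs(u-350)<45)&(v>228)&(v<270),(0.085,.13))
rep('bottle',(abs(u-251)<25)&(abs(v-105)<30),(0.05,.2))
rep('blue',(H>110)&(H<130)&(S>120)&(u>100)&(u<260))
s=manip.get_state();print(R.from_rotvec(s['orientation']).as_matrix().round(3))
c=im[150:260,95:205];cv2.imwrite('pics/crop.png',cv2.resize(c[...,::-1],None,fx=5,fy=5,interpolation=cv2.INTER_CUBIC))
```

```text
table z 0.0018913604399410922
red px [253. 197.] n 499 mean [ 0.5518 -0.0215  0.0152] z5-95 [0.003 0.007 0.038] rect [575.8  -8.9] [121.5 118.6] 2.3
disc px [150. 202.] n 4737 mean [0.5351 0.2535 0.0335] z5-95 [0.03  0.033 0.037] rect [535.2 255.8] [216.5 217.1] 0.4
ondisc px [158. 190.] n 191 mean [0.5668 0.2272 0.0558] z5-95 [0.048 0.057 0.062] rect [567.7 228.3] [51.1 31.7] 88.8
ondisc px [115. 193.] n 129 mean [0.557  0.3342 0.0773] z5-95 [0.048 0.083 0.087] rect [558.2 336.1] [27.  25.8] 89.0
ondisc px [168. 221.] n 111 mean [0.4858 0.1949 0.0807] z5-95 [0.05  0.084 0.086] rect [486.  195.8] [25.3 27.2] 0.4
ondisc px [130. 226.] n 125 mean [0.4725 0.2923 0.0786] z5-95 [0.05  0.083 0.086] rect [472.4 294.5] [25.3 27.4] 0.5
lid px [357. 200.] n 5476 mean [ 0.5436 -0.2796  0.1084] z5-95 [0.105 0.108 0.112] rect [ 546.3 -277.2] [199.4 179.7] 80.7
barall px [359. 240.] n 919 mean [ 0.4441 -0.2811  0.1096] z5-95 [0.106 0.11  0.113] rect [ 434.5 -274.8] [ 73.6 180.2] 0.6
bottle px [251. 106.] n 621 mean [ 0.7755 -0.0121  0.1166] z5-95 [0.067 0.113 0.162] rect [783.8 -11.8] [65.6 61.8] 86.7
blue px [195. 281.] n 19 mean [0.327  0.1322 0.0107] z5-95 [0.003 0.008 0.026] rect [326.9 130.9] [19.4  6.6] 33.8
[[ 0.377 -0.001  0.926]
 [-0.926  0.001  0.377]
 [-0.002 -1.    -0.   ]]
```

View pics/crop.png

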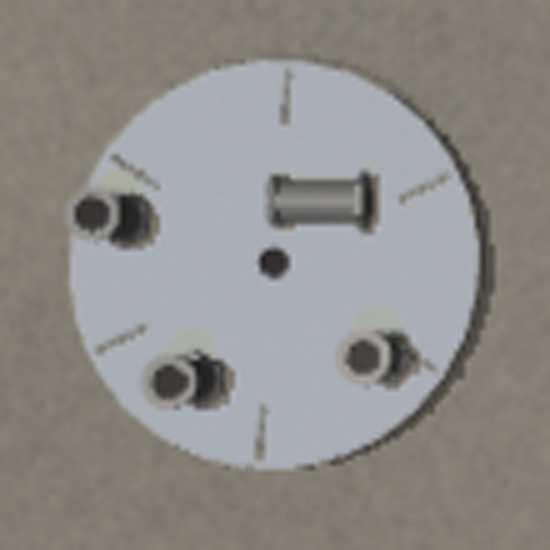

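The crop confirms it: the lying grey sleeve at about (159,190) full-image px runs roughly along world y, with its foot on the right (-y) side. The other grey ones stand clear of it and the blue ones are elsewhere. Now I'll swing over to the turntable.

```bash
python3 -m jog '[-29,0,27,-6.8,85, -26,0,31,-6.8,85, -22,0,33,-6.8,85, -18,0,36,-6.8,85, -13,0,38,-6.8,85, -9,0,39,-6.8,85, -4,0,40,-6.8,85, 1,0,40,-6.8,85, 5,0,40,-6.8,85, 10,0,39,-6.8,85]' 30
```

```text
clock: 0.93
eef_pos: [0.3788, -0.2186, 0.2252]
orientation: [-1.573, -0.025, 0.039]
wrist_force: [1.4, 0.6, 0.4]
opening: 0.085
```

```bash
python3 -m jog '[17,0,38,0,85, 17,0,38,0,85, 17,0,38,0,85, 17,0,38,0,85, 17,0,38,0,85, 17,0,38,0,85, 17,0,38,0,85, 17,0,38,0,85, 17,0,38,0,85, 17,0,38,0,85]'
python3 - <<'E'
from h import *
s=manip.get_state();p=s['eef_pos'];M=R.from_rotvec(s['orientation']).as_matrix()
print(M.round(3)); print('to go tool mm',(M.T@(np.array([.567,.229,.23])-p)*1000).round(1), 'wristcam',manip.get_calibration('wrist'))
E
```

```text
clock: 1.77
eef_pos: [0.5258, 0.1711, 0.2212]
orientation: [-1.577, -0.026, 0.043]
wrist_force: [0.9, 0.1, 1.0]
opening: 0.0852
[[ 0.999 -0.011 -0.044]
 [ 0.044 -0.006  0.999]
 [-0.011 -1.    -0.006]]
to go tool mm [43.6 -9.6 55.9] wristcam {'K': array([[279.89836166,   0.        , 259.01627729],
       [  0.        , 279.89836166, 194.31006359],
       [  0.        ,   0.        ,   1.        ]]), 'xyz': array([0.5245526 , 0.24061163, 0.36163222]), 'attitude': array([ 2.85694716,  0.06674187, -0.00709281])}
```

```bash
python3 -m jog '[22,0,28,0,85, 22,0,28,0,85, 0,0,0,0,85, 0,0,0,0,85]'
cat > w.py <<'E'
from h import *
def run(tag):
    s=manip.get_state();p=s['eef_pos'];M=R.from_rotvec(s['orientation']).as_matrix()
    im,d,c=cam('wrist');P=cloud(d,c);save(tag,im);np.savez('pics/'+tag+'.npz',im=im,d=d,P=P)
    print('tcp',p.round(4),'xdir deg',np.degrees(np.arctan2(M[1,0],M[0,0])).round(2),'y',M[:,1].round(3))
    return p,M,im,d,P
E
python3 - <<'E'
from w import *
p,M,im,d,P=run('w1')
m=(P[...,2]>.043)&(P[...,2]<.1)&(d>0)
k,l,st,ce=cv2.connectedComponentsWithStats(m.astype(np.uint8))
for i in range(1,k):
    if st[i,4]<80: continue
    q=P[l==i]; r=cv2.minAreaRect(q[:,:2].astype(np.float32)*1000)
    print(ce[i].round(),st[i,4],np.percentile(q[:,2],[5,50,95]).round(3),np.round(r[0],1),np.round(r[1],1),round(r[2],1))
dm=(abs(P[...,2]-.033)<.004)&(d>0)
print('disc',cv2.minAreaRect(P[dm][:,:2].astype(np.float32)*1000))
E
```

```text
clock: 2.1
eef_pos: [0.5674, 0.2435, 0.2183]
orientation: [-1.571, -0.033, 0.054]
wrist_force: [-0.2, -0.7, 0.3]
opening: 0.0851
tcp [0.5674 0.2435 0.2183] xdir deg 3.18 y [-0.013 -0.001 -1.   ]
[256.  87.] 749 [0.079 0.08  0.082] [558. 336.] [27.  27.5] 49.5
[170. 128.] 790 [0.052 0.08  0.082] [473.5 293.7] [27.2 27.7] 43.5
[ 54. 137.] 572 [0.046 0.048 0.05 ] [336.2 275.3] [28.4 27.5] 18.4
[261. 191.] 936 [0.047 0.054 0.058] [568.5 228.3] [31.  50.7] 0.3
[185. 220.] 695 [0.049 0.08  0.082] [486.9 195.7] [27.8 27.7] 19.2
[ 59. 247.] 421 [0.046 0.048 0.05 ] [322.8 140.9] [27.6 27.6] 5.0
[170. 313.] 106 [0.045 0.048 0.05 ] [457.7  53. ] [ 9.8 23.8] 33.2
[423. 370.] 1069 [0.055 0.082 0.097] [784.6  13.1] [57.5 19. ] 9.6
disc ((481.3027648925781, 196.87586975097656), (335.04547119140625, 325.9363098144531), 89.68712615966797)
```

View pics/w1.png

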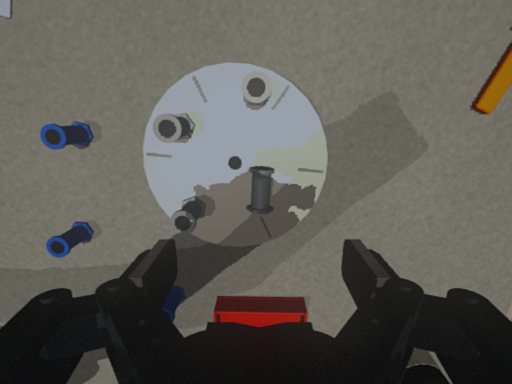

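The wrist view shows the lying sleeve at (261,191) px, undisturbed, at world (0.5685, 0.2283) with its axis along y. The standing ones have not moved, so the disc is still. Going down in two stages.

```bash
python3 -m jog '[0,20,-5,1.5,50, 0,22,-5,1.5,50, 0,22,-5,0,50, 0,22,0,0,50, 0,20,0,0,50, 0,10,0,0,50, 0,0,0,0,50, 0,0,0,0,50]' 30
cat > g.py <<'E'
import sys
from h import *
s=manip.get_state();p=s['eef_pos'];M=R.from_rotvec(s['orientation']).as_matrix()
t=np.array([float(a) for a in sys.argv[1:4]])
print('tcp',p.round(4),'F',s['wrist_force'].round(1),'open',round(s['opening']*1e3,1),'xdir',np.degrees(np.arctan2(M[1,0],M[0,0])).round(2),'y',M[:,1].round(3),'go',(M.T@(t-p)*1e3).round(1))
E
python3 g.py .5685 .2283 .035
```

```text
clock: 2.82
eef_pos: [0.565, 0.2186, 0.0995]
orientation: [-1.575, 0.015, 0.004]
wrist_force: [0.0, -0.1, 0.0]
opening: 0.0498
tcp [0.565  0.2186 0.0995] F [ 0.  -0.1  0. ] open 49.8 xdir -0.43 y [-0.012 -0.004 -1.   ] go [ 4.2 64.4 10. ]
```

```bash
python3 -m jog '[2,0,5,0,50, 2,0,4,0,50, 0,10,1,0,50, 0,12,0,0,50, 0,12,0,0,50, 0,8,0,0,50, 0,0,0,0,50, 0,0,0,0,50]'; python3 g.py .5685 .2283 .035
```

```text
clock: 3.48
eef_pos: [0.5715, 0.2308, 0.0572]
orientation: [-1.573, 0.011, -0.001]
wrist_force: [-0.2, 0.2, 0.2]
opening: 0.0499
tcp [0.5715 0.2308 0.0572] F [-0.2  0.2  0.2] open 49.9 xdir -0.43 y [-0.006 -0.002 -1.   ] go [-2.9 22.3 -2.5]
```

```bash
python3 -m jog '[-2,4,-2,0,50, -1,5,0,0,50, 0,5,0,0,50, 0,4,0,0,50, 0,1,0,0,50, 0,0,0,0,50, 0,0,0,0,50]'; python3 g.py .5685 .2283 .035
```

```text
clock: 4.07
eef_pos: [0.568, 0.2282, 0.0363]
orientation: [-1.573, 0.011, -0.001]
wrist_force: [0.1, 0.3, 0.2]
opening: 0.0498
tcp [0.568  0.2282 0.0363] F [0.1 0.3 0.2] open 49.8 xdir -0.45 y [-0.006 -0.002 -1.   ] go [0.5 1.3 0.1]
```

```bash
python3 -m jog '[0,1,0,0,36, 0,0,0,0,30, 0,0,0,0,26, 0,0,0,0,20, 0,0,0,0,10, 0,0,0,0,10]' 30; python3 g.py .5685 .2283 .035
```

```text
clock: 4.57
eef_pos: [0.5688, 0.2287, 0.0362]
orientation: [-1.572, 0.01, -0.003]
wrist_force: [0.1, -0.2, -1.1]
opening: 0.0209
tcp [0.5688 0.2287 0.0362] F [ 0.1 -0.2 -1.1] open 20.9 xdir -0.46 y [-0.005 -0.001 -1.   ] go [-0.3  1.2 -0.4]
```

Opening 20.9 mm suggests the body is gripped. Lift slowly, and measure the tray from the saved top picture.

```bash
python3 -m jog '[0,-4,0,0,10, 0,-8,0,0,10, 0,-12,0,0,10, 0,-18,0,0,10, 0,-24,0,0,10, 0,-24,0,0,10, 0,-24,0,0,10, 0,-10,0,0,10, 0,0,0,0,10]'; python3 g.py .57 -.01 .12
python3 - <<'E'
from h import *
z=np.load('pics/top0.npz');im,P=z['im'],z['P']
im=im.astype(int);m=(im[...,0]>1.8*im[...,1])&(im[...,0]>1.8*im[...,2])&(im[...,0]>40)
v,u=np.mgrid[:384,:512];m&=(abs(u-249)<40)&(abs(v-188)<45)
print(m.sum(),np.percentile(P[m][:,2],[5,50,95]))
q=P[m&(P[...,2]>.028)];print(len(q),cv2.minAreaRect(q[:,:2].astype(np.float32)*1000))
q=P[m&(P[...,2]<.012)];print(len(q),cv2.minAreaRect(q[:,:2].astype(np.float32)*1000),q[:,2].mean())
z=np.load('pics/side0.npz');im,P=z['im'].astype(int),z['P']
m=(im[...,0]>1.8*im[...,1])&(im[...,0]>1.8*im[...,2])&(im[...,0]>40)&(P[...,2]>.028)&(P[...,2]<.045)
m[:,:200]=0;m[:,300:]=0;q=P[m];print('side',len(q),cv2.minAreaRect(q[:,:2].astype(np.float32)*1000))
# bar
z=np.load('pics/top0.npz');im,P,d=z['im'],z['P'],z['d']
hs=cv2.cvtColor(im,cv2.COLOR_RGB2HSV)
l=(hs[...,0]>8)&(hs[...,0]<24)&(hs[...,1]>130)&(P[...,2]>.09)&(P[...,2]<.13)&(u>300)&(u<410)
r=cv2.minAreaRect(P[l][:,:2].astype(np.float32)*1000);print('lid',r)
g=~l&(P[...,2]>.085)&(P[...,2]<.125)&(v>233)&(u>310)&(u<390)
gg=P[g];print('bar blob',len(gg),cv2.minAreaRect(gg[:,:2].astype(np.float32)*1000),np.median(gg[:,2]))
E
```

```text
clock: 5.32
eef_pos: [0.569, 0.2292, 0.1716]
orientation: [-1.572, 0.009, -0.002]
wrist_force: [0.2, 0.1, -0.2]
opening: 0.0206
tcp [0.569  0.2292 0.1716] F [ 0.2  0.1 -0.2] open 20.6 xdir -0.4 y [-0.004 -0.001 -1.   ] go [   2.9   51.8 -239.1]
2102 [0.00218588 0.00587274 0.03644432]
261 ((568.1720581054688, -9.052230834960938), (151.57186889648438, 119.213623046875), 2.4757449626922607)
1814 ((579.9285888671875, -8.749996185302734), (121.82855987548828, 112.25621795654297), 2.5849695205688477) 0.005437175895072086
side 531 ((577.6187744140625, -9.395050048828125), (135.0149688720703, 123.67314147949219), 2.4740896224975586)
lid ((546.3844604492188, -277.05938720703125), (200.12059020996094, 179.84542846679688), 80.92169189453125)
bar blob 430 ((428.3828430175781, -276.56500244140625), (61.348087310791016, 170.34674072265625), 0.5562342405319214) 0.11027901853588151
```

The sleeve is held (opening 20.6 mm). The tray centre from the side view is (0.578,-0.009), yaw 2.5°; the rim measures 135×124 mm against 130×120, and the top view agrees. Carry it over.

```bash
python3 -m jog '[1,0,-15,0,10, 1,0,-30,0,10, 1,-2,-36,0,10, 1,-2,-36,-1,10, 1,-2,-36,-1,10, 1,-2,-36,-1,10, 0,0,-25,0,10, 0,0,-12,0,10, 0,0,0,0,10, 0,0,0,0,10]'; python3 g.py .578 -.009 .06
```

```text
clock: 6.15
eef_pos: [0.5733, -0.005, 0.1731]
orientation: [-1.569, -0.032, 0.05]
wrist_force: [0.4, 0.2, 0.1]
opening: 0.021
tcp [ 0.5733 -0.005   0.1731] F [0.4 0.2 0.1] open 21.0 xdir 3.0 y [-0.011  0.002 -1.   ] go [  5.7 113.   -4.5]
```

```bash
python3 -m jog '[2,10,-2,0,10, 2,20,-1,0,10, 1,20,0,0,10, 0,20,0,0,10, 0,18,0,0,10, 0,10,0,0,10, 0,0,0,0,10, 0,0,0,0,10]'; python3 g.py .578 -.009 .008
python3 - <<'E'
from w import *
run('w2')
E
```

```text
clock: 6.82
eef_pos: [0.5765, 0.007, 0.0663]
orientation: [-1.561, -0.045, 0.064]
wrist_force: [0.6, 0.2, -0.8]
opening: 0.021
tcp [0.5765 0.007  0.0663] F [ 0.6  0.2 -0.8] open 21.0 xdir 3.97 y [-0.012  0.009 -1.   ] go [  1.1  58.2 -16.6]
tcp [0.5765 0.007  0.0663] xdir deg 3.97 y [-0.012  0.009 -1.   ]
```

View pics/w2.png

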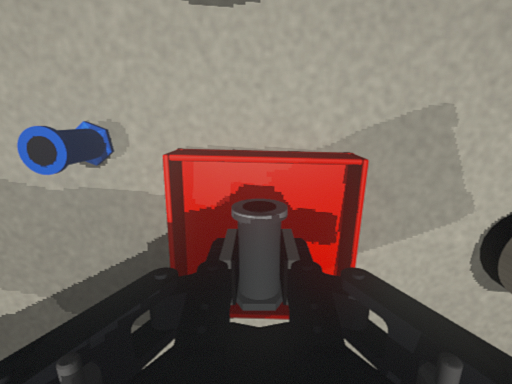

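The picture shows the sleeve held between the fingers at about (260,250), with the tray around it from (165,150) to (365,310), so it sits a bit too far to +y. I'll centre it and lower.

```bash
python3 -m jog '[1,0,-8,1,10, 0,0,-7,0,10, 0,8,-2,0,10, 0,10,0,0,10, 0,10,0,0,10, 0,6,0,0,10, 0,2,0,0,10, 0,0,0,0,10]'; python3 g.py .578 -.009 .008
```

```text
clock: 7.53
eef_pos: [0.5812, -0.0122, 0.03]
orientation: [-1.562, -0.033, 0.042]
wrist_force: [-0.5, 0.1, -0.3]
opening: 0.021
tcp [ 0.5812 -0.0122  0.03  ] F [-0.5  0.1 -0.3] open 21.0 xdir 2.76 y [-0.006  0.008 -1.   ] go [-2.9 22.   3.2]
```

```bash
python3 -m jog '[-1,5,1,0,10, -1,5,1,0,10, 0,4,0,0,10, 0,2,0,0,10, 0,1,0,0,10, 0,0,0,0,10]'; python3 g.py .578 -.009 .008
```

```text
clock: 8.03
eef_pos: [0.5785, -0.0087, 0.011]
orientation: [-1.561, -0.034, 0.044]
wrist_force: [0.5, 0.4, -1.0]
opening: 0.0208
tcp [ 0.5785 -0.0087  0.011 ] F [ 0.5  0.4 -1. ] open 20.8 xdir 2.85 y [-0.006  0.009 -1.   ] go [-0.5  3.  -0.3]
```

```bash
python3 -m jog '[0,1.5,0,0,10, 0,1,0,0,10, 0,0,0,0,10]'; python3 -m jog '[0,1,0,0,10, 0,0,0,0,10]'; python3 g.py .578 -.009 .008
```

```text
clock: 8.28
eef_pos: [0.579, -0.0087, 0.0087]
orientation: [-1.561, -0.035, 0.043]
wrist_force: [-0.8, -0.2, 0.4]
opening: 0.0207
clock: 8.45
eef_pos: [0.5793, -0.0087, 0.0081]
orientation: [-1.562, -0.035, 0.042]
wrist_force: [-1.0, 0.5, 0.7]
opening: 0.0208
tcp [ 0.5793 -0.0087  0.0081] F [-1.   0.5  0.7] open 20.8 xdir 2.84 y [-0.005  0.009 -1.   ] go [-1.3  0.1 -0.3]
```

```bash
python3 -m jog '[0,1,0,0,10, 0,0,0,0,10]'; python3 -m jog '[0,1,0,0,10, 0,0,0,0,10]'; python3 g.py .578 -.009 .008
```

```text
clock: 8.62
eef_pos: [0.5795, -0.0086, 0.0081]
orientation: [-1.562, -0.035, 0.042]
wrist_force: [-1.1, -0.7, 0.6]
opening: 0.0208
clock: 8.78
eef_pos: [0.5797, -0.0085, 0.008]
orientation: [-1.562, -0.036, 0.042]
wrist_force: [-0.6, 0.2, 0.7]
opening: 0.0207
tcp [ 0.5797 -0.0085  0.008 ] F [-0.6  0.2  0.7] open 20.7 xdir 2.82 y [-0.004  0.008 -1.   ] go [-1.7  0.  -0.4]
```

```bash
python3 -m jog '[0,2,0,0,10, 0,0,0,0,10]'; python3 g.py .578 -.009 .008
```

```text
clock: 8.95
eef_pos: [0.5802, -0.0085, 0.0081]
orientation: [-1.564, -0.036, 0.041]
wrist_force: [-0.2, -0.4, -1.1]
opening: 0.0208
tcp [ 0.5802 -0.0085  0.0081] F [-0.2 -0.4 -1.1] open 20.8 xdir 2.81 y [-0.003  0.007 -1.   ] go [-2.2  0.1 -0.4]
```

It no longer sinks, stopping at 0.0081 m, the height expected for resting on the tray floor. Release and rise.

```bash
python3 -m jog '[0,0,0,0,22, 0,0,0,0,24, 0,0,0,0,28, 0,0,0,0,36, 0,0,0,0,44, 0,0,0,0,44, 0,-6,0,0,44, 0,-15,0,0,44, 0,-30,0,0,44, 0,-36,0,0,44]' 30; python3 -m jog '[0,-36,0,0,44, 0,-36,0,0,44, 0,-15,0,0,44, 0,0,0,0,44]'
python3 - <<'E'
from w import *
p,M,im,d,P=run('w3')
im2,d2,c2=cam('top'); 
a=cv2.resize(im,(512,384));save('w3t',np.hstack([im[:, 100:500],im2[130:322,80:280].repeat(2,0).repeat(2,1)]))
E
```

```text
clock: 9.78
eef_pos: [0.5748, -0.0094, 0.0902]
orientation: [-1.563, -0.025, 0.053]
wrist_force: [1.0, -0.4, -0.1]
opening: 0.0443
clock: 10.12
eef_pos: [0.5788, -0.0093, 0.1891]
orientation: [-1.562, -0.033, 0.047]
wrist_force: [0.7, 0.4, -0.6]
opening: 0.0437
tcp [ 0.5788 -0.0093  0.1891] xdir deg 2.91 y [-0.009  0.008 -1.   ]
```

View pics/w3t.png

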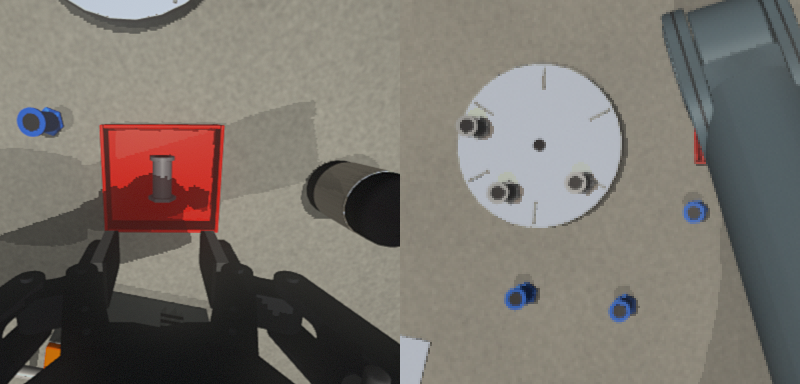

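Left: the sleeve lies in the tray at about (162,178), clear of the walls. Right: the three sleeves stand on the disc where they were. Now compute the bar from the lid and check it against its own pixels.

```bash
python3 -m jog '[-10,0,-15,2,40, -18,0,-28,2,40, -18,0,-30,2,40, -18,0,-32,2,40, -18,0,-32,2,30, -17,0,-32,2,30, -12,0,-25,0,30, -8,0,-12,0,30, 0,0,0,0,30, 0,0,0,0,30]'; python3 g.py .413 -.2557 .19
python3 - <<'E'
from w import *
z=np.load('pics/top0.npz');im,P,d=z['im'].astype(int),z['P'],z['d']
x=np.array([.9874,-.158]);y=np.array([.158,.9874]);h=np.array([.6352,-.2913])
v,u=np.mgrid[:384,:512]
def bar(P,ok):
    q=P[ok&(P[...,2]>.09)&(P[...,2]<.125)]
    a=(q[:,:2]-h)@x;b=(q[:,:2]-h)@y
    s=(a<-.205)&(a>-.25)&(abs(b)<.045)
    f=np.polyfit(b[s],a[s],1); print('bar n',s.sum(),'a at b=0',f[1].round(4),'skew deg',np.degrees(np.arctan(f[0])).round(2),'a range',np.percentile(a[s],[2,98]).round(3),'z',np.percentile(q[s][:,2],[50,95]).round(4))
    s=(a<-.19)&(a>-.25);print('b range',np.percentile(b[s],[1,99]).round(4))
bar(P,d>0)
p,M,im,d,P=run('w4'); bar(P,d>0)
E
```

```text
clock: 11.05
eef_pos: [0.4269, -0.2104, 0.1689]
orientation: [-1.549, 0.162, -0.098]
wrist_force: [0.6, 0.5, -0.5]
opening: 0.0301
tcp [ 0.4269 -0.2104  0.1689] F [ 0.6  0.5 -0.5] open 30.1 xdir -9.5 y [-0.04   0.021 -0.999] go [ -7.2 -21.5 -46.6]
bar n 179 a at b=0 -0.2249 skew deg 0.27 a range [-0.231 -0.219] z [0.11   0.1135]
b range [-0.0645  0.0655]
tcp [ 0.4269 -0.2104  0.1689] xdir deg -9.5 y [-0.04   0.021 -0.999]
bar n 1444 a at b=0 -0.2235 skew deg -0.27 a range [-0.229 -0.218] z [0.1074 0.1089]
b range [-0.0574  0.0653]
```

View pics/w4.png

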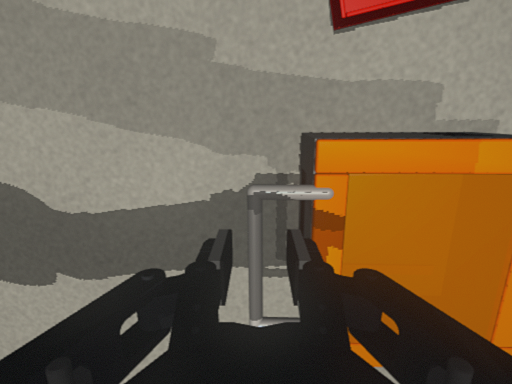

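The picture shows the bar's middle at about (255,255) px, running parallel to the pads, with the jaws at (230,265) and (295,265) straddling its line and the lid edge at x≈315 px clear. The bar measures 0.2235–0.225 m from the hinge and agrees in both views. Centre and go down.

```bash
python3 -m jog '[-4,0,-14,0,30, -3,0,-16,0,30, -1,0,-10,0,30, 0,0,-2,0,30, 0,0,0,0,30, 0,0,0,0,30]'; python3 g.py .413 -.2555 .085
```

```text
clock: 11.6
eef_pos: [0.4161, -0.2434, 0.1659]
orientation: [-1.543, 0.153, -0.086]
wrist_force: [0.3, -0.7, -0.6]
opening: 0.0299
tcp [ 0.4161 -0.2434  0.1659] F [ 0.3 -0.7 -0.6] open 29.9 xdir -8.72 y [-0.041  0.027 -0.999] go [  2.4  80.6 -14.1]
```

```bash
python3 -m jog '[1,6,-6,0,30, 1,10,-6,0,30, 0,12,0,0,30, 0,12,0,0,30, 0,8,0,0,30, 0,2,0,0,30, 0,0,0,0,30, 0,0,0,0,30]'; python3 g.py .413 -.2555 .085
```

```text
clock: 12.27
eef_pos: [0.416, -0.2528, 0.1099]
orientation: [-1.542, 0.148, -0.082]
wrist_force: [-0.1, -0.5, -0.6]
opening: 0.0298
tcp [ 0.416  -0.2528  0.1099] F [-0.1 -0.5 -0.6] open 29.8 xdir -8.41 y [-0.04   0.028 -0.999] go [-1.5 25.  -3.6]
```

```bash
python3 -m jog '[-1.5,5,-2,0,30, -1,7,-2,0,30, 0,7,0,0,30, 0,5,0,0,30, 0,1,0,0,30, 0,0,0,0,30, 0,0,0,0,30]'; python3 g.py .413 -.2555 .085
```

```text
clock: 12.85
eef_pos: [0.4123, -0.2567, 0.0834]
orientation: [-1.543, 0.147, -0.084]
wrist_force: [0.1, 0.0, -0.6]
opening: 0.0302
tcp [ 0.4123 -0.2567  0.0834] F [ 0.1  0.  -0.6] open 30.2 xdir -8.43 y [-0.039  0.027 -0.999] go [ 0.5 -1.6  1.3]
```

```bash
python3 -m jog '[0,-0.5,0,0,22, 0,0,0,0,16, 0,0,0,0,8, 0,0,0,0,4, 0,0,0,0,4, 0,0,0,0,4]' 50; python3 g.py .413 -.2555 .085
```

```text
clock: 13.35
eef_pos: [0.4125, -0.2567, 0.0844]
orientation: [-1.543, 0.147, -0.085]
wrist_force: [0.1, 1.0, -1.0]
opening: 0.0105
tcp [ 0.4125 -0.2567  0.0844] F [ 0.1  1.  -1. ] open 10.5 xdir -8.47 y [-0.038  0.027 -0.999] go [ 0.3 -0.5  1.3]
```

Bar gripped (opening 10.5 mm) with the lid shut, so this is the reference for the arc. Next, a helper that reports the lid angle and the shift to a given angle.

```bash
cat > arc.py <<'E'
import sys
from h import *
s=manip.get_state();p=s['eef_pos'];M=R.from_rotvec(s['orientation']).as_matrix()
x=np.array([.9874,-.158,0]);z=np.array([0,0,1.]);T0=np.array([.4125,-.2567,.0844]); g0=T0-.019*np.array([-.038,.027,-.999])
H=g0+.225*x; g=p-.019*M[:,1]; v=g-H
print('angle',np.degrees(np.arctan2(v@z,-v@x)).round(2),'r',np.hypot(v@z,v@x).round(4),'lat',round((v@np.array([.158,.9874,0]))*1e3,1),'F',s['wrist_force'].round(1),'open',round(s['opening']*1e3,1),'ydir',M[:,1].round(3),'t',s['clock'])
for a in sys.argv[1:]:
    t=np.radians(float(a)); print(a,(M.T@(H+.225*(-np.cos(t)*x+np.sin(t)*z)-g)*1e3).round(1))
E
python3 arc.py 5 10 15 20 30 40 50
```

```text
angle 0.01 r 0.225 lat 0.0 F [ 0.1  1.  -1. ] open 10.5 ydir [-0.038  0.027 -0.999] t 13.35
5 [  0.  -19.6   0.4]
10 [  1.8 -39.1   0.8]
15 [  5.2 -58.5   1.1]
20 [ 10.3 -77.4   1.5]
30 [  25.4 -113.6    2.1]
40 [  46.5 -146.6    2.5]
50 [  73.1 -175.5    2.8]
```

```bash
python3 -m jog '[0,-3,0,0,4, 0,-6,0,0,4, 0,-7,0,0,4, 0,-8,0,0,4, 0.5,-8,0,0,4, 1,-8,0,0,4, 1,-8,0,0,4, 1,-6,0,0,4, 1,-3,0,0,4, 0,0,0,0,4]'; python3 arc.py 15 20 25 30 35
```

```text
clock: 14.18
eef_pos: [0.4213, -0.2581, 0.1485]
orientation: [-1.543, 0.144, -0.087]
wrist_force: [2.4, 0.6, -3.5]
opening: 0.0101
angle 16.51 r 0.2254 lat -0.0 F [ 2.4  0.6 -3.5] open 10.1 ydir [-0.035  0.027 -0.999] t 14.1833
15 [-1.   5.9 -0.1]
20 [  4.2 -13.1   0.3]
25 [ 11.  -31.5   0.6]
30 [ 19.4 -49.2   0.9]
35 [ 29.3 -66.2   1.1]
```

Following the arc well (16.5°, r 0.2254, wrist force about −3.5 N vertical). Continue.

```bash
python3 -m jog '[1,-4,0,0,4, 2,-7,0,0,4, 2.5,-8,0,0,4, 3,-8,0,0,4, 3.5,-8,0,0,4, 4,-8,0,0,4, 4,-8,0,0,4, 4,-6,0,0,4, 2,-3,0,0,4, 0,0,0,0,4]'; python3 arc.py 35 40 45 50
```

```text
clock: 15.02
eef_pos: [0.4501, -0.2627, 0.2128]
orientation: [-1.54, 0.148, -0.082]
wrist_force: [-0.4, 2.3, -1.6]
opening: 0.0102
angle 34.5 r 0.2267 lat -0.1 F [-0.4  2.3 -1.6] open 10.2 ydir [-0.04   0.03  -0.999] t 15.0167
35 [ 2.5 -0.7  0. ]
40 [ 13.8 -16.8   0.3]
45 [ 26.4 -31.9   0.5]
50 [ 40.3 -45.7   0.6]
```

```bash
python3 -m jog '[4,-3,0,0,4, 5,-6,0,0,4, 6,-7,0,0,4, 6,-7,0,0,4, 6,-7,0,0,4, 5,-6,0,0,4, 3,-3,0,0,4, 0,0,0,0,4, 0,0,0,0,4]'; python3 arc.py 48 50
```

```text
clock: 15.77
eef_pos: [0.4806, -0.2676, 0.251]
orientation: [-1.536, 0.166, -0.066]
wrist_force: [-3.5, 2.7, -0.1]
opening: 0.0102
angle 46.95 r 0.2279 lat -0.1 F [-3.5  2.7 -0.1] open 10.2 ydir [-0.061  0.036 -0.997] t 15.7667
48 [ 5.  -1.   0.1]
50 [10.5 -6.5  0.2]
```

```bash
python3 -m jog '[2,-1,0,0,4, 3,-2,0,0,4, 3,-2,0,0,4, 1,0,0,0,4, 0,0,0,0,4, 0,0,0,0,4]'; python3 arc.py 50
cat > lid.py <<'E'
from h import *
x=np.array([.9874,-.158,0]);y=np.array([.158,.9874,0]);h=np.array([.6352,-.2913,.104])
for n in('side','top','wrist'):
    im,d,c=cam(n);P=cloud(d,c);save('end_'+n,im)
    hs=cv2.cvtColor(im,cv2.COLOR_RGB2HSV)
    q=P-h;a,b,z=q@x,q@y,q[...,2]
    m=(d>0)&(hs[...,0]>6)&(hs[...,0]<26)&(hs[...,1]>120)&(z>.015)&(z<.2)&(a<.02)&(a>-.22)&(abs(b)<.12)
    if m.sum()<50: print(n,m.sum());continue
    A,Z=a[m],z[m]; B=b[m]
    w=np.ones(len(A),bool)
    for _ in range(6):
        C=np.c_[A,B,Z][w];mu=C.mean(0);N=np.linalg.svd(C-mu,full_matrices=0)[2][2]
        e=(np.c_[A,B,Z]-mu)@N;w=abs(e)<max(.003,1.5*np.median(abs(e)))
    N*=np.sign(N[2]);print(n,m.sum(),w.sum(),'normal',N.round(3),'angle',np.degrees(np.arctan2(N[0],N[2])).round(2),'rms',e[w].std().round(4))
E
python3 lid.py
```

```text
clock: 16.27
eef_pos: [0.4849, -0.2683, 0.2553]
orientation: [-1.534, 0.176, -0.057]
wrist_force: [-2.9, 2.4, -0.5]
opening: 0.01
angle 48.54 r 0.228 lat -0.2 F [-2.9  2.4 -0.5] open 10.0 ydir [-0.073  0.038 -0.997] t 16.2667
50 [ 6.2 -2.   0.1]
side 1293 1158 normal [ 0.736 -0.003  0.676] angle 47.43 rms 0.001
top 2857 2786 normal [ 0.741 -0.004  0.672] angle 47.82 rms 0.0011
wrist 21596 20548 normal [ 0.742 -0.004  0.671] angle 47.89 rms 0.0008
```

Three views agree the lid is about 47.7° open, so about 2.2° more (≈9 mm on the bar).

```bash
python3 -m jog '[3,-2,0,0,4, 4,-2.5,0,0,4, 3,-2,0,0,4, 2,0,0,0,4, 0,0,0,0,4, 0,0,0,0,4, 0,0,0,0,4]'; python3 arc.py 50; python3 lid.py
```

```text
clock: 17.0
eef_pos: [0.4925, -0.2696, 0.2623]
orientation: [-1.533, 0.186, -0.049]
wrist_force: [-2.9, 2.2, 0.9]
opening: 0.0103
angle 51.19 r 0.2283 lat -0.2 F [-2.9  2.2  0.9] open 10.3 ydir [-0.085  0.04  -0.996] t 17.0
50 [-1.1  5.6  0. ]
side 1502 1369 normal [ 0.767 -0.003  0.642] angle 50.09 rms 0.001
top 2593 2537 normal [ 0.771 -0.004  0.637] angle 50.45 rms 0.0011
wrist 20127 19216 normal [ 0.772 -0.004  0.636] angle 50.5 rms 0.0008
```

All three views put the lid at 50.1–50.5°. Final check of the whole scene before handing in.

```bash
python3 arc.py
python3 - <<'E'
from h import *
a=cv2.imread('pics/end_top.png');b=cv2.imread('pics/end_side.png')
cv2.imwrite('pics/fin.png',np.hstack([a[60:340,90:490],b[100:380,60:460]]))
E
```

```text
angle 51.19 r 0.2283 lat -0.2 F [-2.9  3.4  1.6] open 10.2 ydir [-0.085  0.04  -0.996] t 17.15
```

View pics/fin.png

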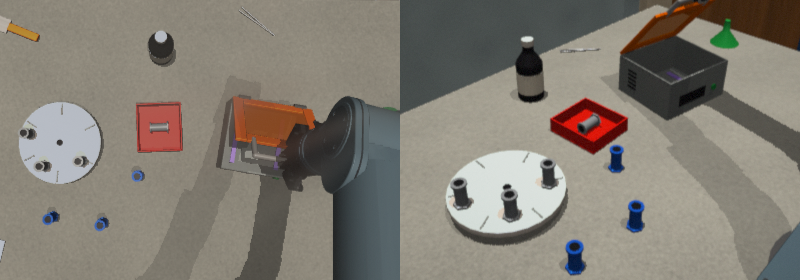

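The sleeve is lying in the tray at (160,127), the three sleeves stand on the disc, the bottle at (160,47) is in place, and the lid is held open and steady.

```bash
python3 -c "
from rig import manip
print(manip.hand_in())"; python3 arc.py
```

```text
the job is handed in; nothing more can be done
None
the job is handed in; nothing more can be done
```

I laid the tipped grey sleeve in the red tray, then lifted the lid by its bar. I handed the job in at 17.2 s with the gripper still holding the lid.

- **Sleeve:** I lowered it until it stopped sinking at the expected floor height (TCP 8 mm above the table) before opening the fingers. The contact force was too small to stand out from about 1 N of sensor noise. Pictures show it lying in the tray, clear of the walls.
- **Surroundings:** the last pictures show the three good sleeves upright on the disc and the bottle standing where it was.
- **Lid angle:** plane fits to the lid in the last pictures gave 50.1° (side), 50.5° (top) and 50.5° (wrist).
- **Disagreement:** the angle worked out from the TCP alone was 51.2°, with the radius 3 mm too long. I put this down to the bar slipping slightly between the pads and trusted the cameras.
- **Holding still:** the TCP-based angle did not change over the last 0.15 s. Wrist force was under 5 N. I could not check anything after handing in.

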